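# Shut the tilt-out caddy and lift the sterilised teether with tongs

### The job

The clear bin of the caddy hangs open over the drip tray: first swing it shut until its mint tab drops behind the housing's rim and it stays shut by itself. Then pick up the steriliser tongs, close them on the green teether ring that lies on the tray and lift it at least 10 cm above the dresser top, never touching the teether with the gripper, never letting it fall onto the dresser and leaving the other things where they stand. Finish while still holding: the teether hangs still between the two tong jaws, touching nothing else, with the tongs in the gripper.

Things in the scene. Friction and masses are not known exactly. Their poses are not given: they have to be found in the camera images.
- caddy: Tilt-out caddy: fixed white housing 110 deep (x), 200 wide (y), 150 high, with one clear bin (bin and tab count as part of it). Origin: centre of its underside on the dresser. Own +x points into the housing, the way the bin shuts; its front at x = -55 mm faces the robot. A round rim 5 mm thick stands on the housing's top edge at x = -35 mm, its upper edge 155.5 mm above the dresser.
- caddy_hinge (a point): Middle of the bin's hinge line, which runs along the caddy's y: at (-55, 0, 10) mm in the caddy's frame.
- caddy_bin (a joint): Tilt of the bin about that hinge, rad: 0 = fully shut (a stop), positive = top leaning out to the robot (0.85 at most). Starts at 0.55 to 0.80 and stays where left (rubbing hinge, 0.12 Nm). Its front is a flat clear panel 200 wide, 136 high, 4 thick; shut, it reaches from 10 to 146 mm above the dresser.
- caddy_lip (a point): Middle of the front face of the white finger lip on the bin's top edge, moving with the bin; the lip is 8 mm high, 200 wide and stands 8 mm out from the clear panel. 132 mm up the panel from the hinge line and 12 mm in front of it; with the bin shut at (-67, 0, 142) mm in the caddy's frame. Push here or just below.
- caddy_tab (a joint): Lift of the bin's tab, rad: 0 = down. A mint sprung tongue 30 mm wide, 45 long on the bin's top edge, 72 mm from its middle to the +y end, reaching back from it; its top is 162 mm above the dresser when shut. In the last 0.1 rad of closing its ramp rides up the rim (to about 0.17; push 5 to 7 N) and drops behind it about 0.01 rad from shut. Pushed less far, the bin is not caught.
- drip_tray: Fixed white tray with a perforated metal plate, 130 (x) x 180 (y) x 14 mm high, flat on top, just in front of the caddy. Origin: centre of its underside.
- teether: Green hard silicone ring lying flat on the tray: 54 mm outer diameter, 18 mm thick round section, 18 mm hole, about 40 g. Origin: centre of its underside. Any approach direction is alike.
- teether_center (a point): Centre of the teether ring, 9 mm above its underside (23 mm above the dresser while it lies on the tray).
- tongs: Steel steriliser tongs lying with both arms side by side, 20 mm high (sleeves 28), 205 long, 100 g; coral sleeves, white cupped jaws. Origin: underside of the round bow where both arms hinge; +x along the centre line to the jaws, +z up. Sprung: each arm swings in up to 0.20 rad, both alike; 7.5 N on each sleeve to start, 8.6 N at the teether. Open cups stand 92 mm apart (76 at their ends).
- tongs_grip (a point): Where to grip: centre line between the coral sleeves, (95, 0, 14) mm in the tongs' frame, near the centre of mass. Sleeves 56 long, 0 to 28 mm above the tongs' underside; over their outer faces 51 mm with the tongs open, about 33 mm closed on the teether; each 1 mm closed here closes the jaws 1.9 mm. Grip across the tongs (along their y).
- tongs_jaws (a point): Point midway between the two cups, (181, 0, 10) mm in the tongs' frame: bring it to the teether's centre before closing. Jaws 20 mm high, from the tongs' underside up.
- tongs_left: The tongs' arm on their +y side with its jaw. Origin at the bow, x along the arm.
- tongs_right: The tongs' arm on their -y side with its jaw. Origin at the bow, x along the arm.
- sippy_lid: Stainless steel sippy-cup lid, 74 mm across, 34 mm high with its spout; leave alone. Origin: centre of its underside.
- canister: Closed white ceramic canister, 82 mm across, 106 mm high; leave alone. Origin: centre of its underside.
- feeding_bottle: Feeding bottle with mint cap, 60 mm across, 148 mm high; leave alone. Origin: centre of its underside.
There are look-alikes about, which are no part of the job. Several things have the shape of the tongs; the one meant has the colours described above.

How it is judged:
On the way, in this order (a step that is already met when the one before it is completed fails the run):
1. the bin is shut, its tab down behind the rim, and the robot has let go of it (value of joint caddy_bin below 0.03 rad and value of joint caddy_tab below 0.08 rad and contact force between the arm and caddy below 0.1 N), for 0.3 s.
2. the tongs are in the gripper, lifted off the dresser (height (world z) of tongs_grip above 0.026 m and contact force between the fingers and tongs_left above 0.5 N and contact force between the fingers and tongs_right above 0.5 N), for 0.2 s.
At the end, for the whole second after the job is handed in: Bin within 0.03 rad of shut, tab down, arm off the caddy; teether centre over 90 mm above the dresser top, under 30 mm/s, gripped by both tong jaws and touching nothing else; both tong arms gripped by the fingers, the tongs resting on nothing (all of step 1 and height (world z) of teether_center above 0.09 m and contact force between teether and tongs_left above 0.3 N and contact force between teether and tongs_right above 0.3 N and contact force between the fingers and tongs_left above 0.5 N and contact force between the fingers and tongs_right above 0.5 N and contact force between teether and the arm below 0.05 N and contact force between teether and caddy below 0.05 N and contact force between teether and canister below 0.05 N and contact force between teether and feeding_bottle below 0.05 N and contact force between tongs and caddy below 0.1 N and contact force between tongs and drip_tray below 0.1 N and linear speed of teether below 0.03 m/s and height (world z) of tongs above 0.02 m and contact force between tongs and canister below 0.1 N and contact force between tongs and feeding_bottle below 0.1 N); the arm keeps its last pose, push and grip.
It fails at once if the gripper or arm touches the teether (contact force between teether and the arm above 0.2 N).
It fails at once if the teether falls onto the dresser (height (world z) of teether_center below 0.015 m).
It fails at once if the sippy lid is disturbed (distance of sippy_lid from where it was at the start of the episode above 0.03 m).
It fails at once if the canister is disturbed (distance of canister from where it was at the start of the episode above 0.03 m).
It fails at once if the feeding bottle is disturbed (distance of feeding_bottle from where it was at the start of the episode above 0.03 m).
It also fails if it takes over 54 s, if anything falls off the work surface, if the arm or the gripper's body presses on something with over 40 N, if the wrist force passes 120 N, or if a joint passes its speed limit or range.

### The arm

A 7-joint arm with a two-finger parallel gripper is mounted at the origin on the work surface. World frame = base frame: x ahead of the robot, y to its left, z up, the work surface at z = 0. Lengths are in m, angles in rad, forces in N, time in s.
With the tool pointing down it reaches from about 0.425 to 0.925 m from the base axis. Payload 6.8 kg.
Tool frame: the origin (TCP) lies at the very end of the fingers, on their centre line; the grasp point (between the pads) lies 19 mm behind it; z points along the fingers, y is the line along which they close (so a half turn about z gives the same grasp; the last joint's range is limited). The gripper opens to 85 mm and grips with 20 to 120 N. Pads are 22 mm wide; open, the fingers measure 114 mm over their backs; the gripper's body (76 mm by 85 mm) begins 54 mm behind the grasp point. The pads swing forward as they close: fully open they stand 13 mm farther back than shut.
Start: joints at [1.221, 0.477, 0.022, 1.555, -0.011, 1.109, -0.083], TCP at [0.162, -0.655, 0.211] pointing down, gripper open.
Joint ranges: [-2.96, 2.96], [-0.34, 2.1], [-1.41, 1.46], [0.24, 2.44], [-1.37, 4.51], [0.17, 1.92], [-2.96, 2.96]. Speed limits (rad/s): [2.39, 2.39, 3.14, 3.14, 3.14, 3.14, 3.14].

### API

Orientations are given as a rotation vector (axis times angle).
In Python, from bench import get_obs, grab_frame, hand_in gives the robot as it stands.
- The arm moves only by the tool drive_tool, never from a script. Its argument "rows" is a list of rows, each an object with "offset": the shift along the tool's x, y, z as a fraction of full scale, a list of three; "rotation": the turn, a rotation vector about the tool's x, y, z as a fraction of full scale, a list of three; "claw": the opening, from 0 (shut) to 1 (fully open). In form: [{"offset": [tx, ty, tz], "rotation": [wx, wy, wz], "claw": claw}, ...]. A call has 1 to 20 rows; each row is the pose to reach, as a shift and turn from the pose commanded when the call began, along the tool's axes at that moment; what a row does not reach only later rows make up. Full scale, the value 1, is 0.15 m for a shift and 2 rad for a turn. A row lasts 1/12 s, in which the tool goes at most 41.7 mm and 7.16 degrees, less where a joint would pass 70% of its speed; a pose out of reach is approached as far as the arm can. A call with a number of a shift or a turn outside -1 to 1 is refused whole. A call with a gripper value outside its range is refused whole. The fingers move at their own pace and stop on an object; "force" is the grip in N (left out, the last holds). Time passes only in rows, so rows that repeat a pose let the fingers close. It gives the time, the measured TCP pose, the force, the opening and the grip force at its end, in the units of the state.
- get_obs(): the state, without advancing time (a new reading comes with each control period).
- grab_frame(name): name is "scene" or "top"; returns a dict with "frame" (480x640x3 uint8, red, green, blue), "z_map" (480x640 float32, m along the optical axis (not along the pixel's ray), 0 where there is no reading), "vfov" (degrees; the focal length in pixels is half the picture's height over the tangent of half this angle, whatever the lens; pixels are square), "cx", "cy" (the principal point, pixels), "D" ([k1, k2, p1, p2, k3] as OpenCV has them; the pictures are not rectified), "R" (3x3) and "t" (3): a world point X has camera coordinates R X + t. Camera axes: x right, y down, z forward; pixel columns grow to the right and rows downward; lengths in m; the calibration is good to about 2 mm. A picture is of the moment at which its call begins.
- hand_in(): hands the job in; it is judged then, once.
The state is a dict: "clock": time; "joints": joint angles; "qvel": joint speeds; "tau": joint torques, N m; "tcp_pos": TCP position; "orientation": TCP orientation; "contact_force": force on the tool from outside, world axes, zero at the start; "moment": the same for the moment, N m; "grip_width": finger opening in m; "gripper_force": force on a finger pad.
Only numpy, scipy, OpenCV 4.12 (cv2) and the standard library are available. Lean on these libraries where they do the work, as an engineer would, in place of code of your own. Each camera call takes 0.05 s, during which the arm holds its last target. There are 200 camera calls.

## Working session

There is one attempt and no reset: what is moved stays moved. The work goes in short steps, Python scripts to look and compute and a tool call to move; the robot and the scene stay as the last step left them, time stands still between calls to the robot, and variables do not carry over. Pictures are saved under pics/ and viewed, at most 10 in all, crops included, and the job is handed in when it is done.

Besides the shell and the picture viewer there is one more tool, called after "Request:" in YAML: its name, and indented under it one key for each argument. drive_tool: Moves the arm, as the interface text tells. Its arguments: {"type":"object","properties":{"rows":{"type":"array","items":{"type":"object","properties":{"offset":{"type":"array","items":{"type":"number"}},"rotation":{"type":"array","items":{"type":"number"}},"claw":{"type":"number"}}}},"force":{"type":"number"}},"required":["rows"]}

```bash
mkdir -p pics; cat > h.py <<'E'
import numpy as np, cv2, pickle
from bench import get_obs, grab_frame, hand_in
from scipy.spatial.transform import Rotation as Ro
def K(f):
    F=f["frame"].shape[0]/2/np.tan(np.radians(f["vfov"])/2)
    return np.array([[F,0,f["cx"]],[0,F,f["cy"]],[0,0,1.]])
def rays(f,uv):
    n=cv2.undistortPoints(np.float64(uv).reshape(-1,1,2),K(f),np.float64(f["D"])).reshape(-1,2)
    d=np.c_[n,np.ones(len(n))]; R=np.array(f["R"]);t=np.array(f["t"])
    return -R.T@t, d@R
def plane(f,uv,z):
    o,d=rays(f,uv); return o+d*((z-o[2])/d[:,2])[:,None]
def cloud(f):
    h,w=f["z_map"].shape; u,v=np.meshgrid(np.arange(w),np.arange(h))
    o,d=rays(f,np.c_[u.ravel(),v.ravel()]); return (o+d*f["z_map"].ravel()[:,None]).reshape(h,w,3)
def save(f,n): cv2.imwrite("pics/"+n,cv2.cvtColor(f["frame"],cv2.COLOR_RGB2BGR))
E
python3 - <<'E'
from h import *
print(get_obs())
for n in("scene","top"):
    f=grab_frame(n);pickle.dump(f,open(n+".pkl","wb"));save(f,n+"0.png");print(n,f["vfov"],f["D"],-np.array(f["R"]).T@f["t"])
E
```

```text
{'clock': 0.0, 'joints': array([ 1.22093461,  0.47778751,  0.02234538,  1.55645356, -0.01148058,
        1.10928329, -0.08312053]), 'qvel': array([-0.00043359,  0.00046457,  0.00259047,  0.00077695,  0.00117418,
       -0.00170614,  0.00161401]), 'tau': array([-8.23574919e-04, -5.96447611e+01,  1.60752878e+00, -2.81188792e+01,
        1.23426921e-02,  9.54771938e-03,  2.45334155e-05]), 'tcp_pos': array([ 0.16142842, -0.6547696 ,  0.20963341]), 'orientation': array([-3.11691456e+00, -3.78628690e-01,  5.79541017e-04]), 'contact_force': array([ 0.75868022,  0.20086624, -0.59548794]), 'moment': array([-0.01649837, -0.03511469,  0.00454853]), 'gripper_force': 0.0, 'grip_width': 0.0855660118756876}
scene 50.311906748800446 [-0.03679664  0.          0.          0.          0.        ] [1.09005675 0.20060005 0.86399641]
top 44.805399759410065 [-0.19221231  0.          0.          0.          0.        ] [ 0.22630229 -0.02031115  1.2894373 ]
```

View pics/scene0.png

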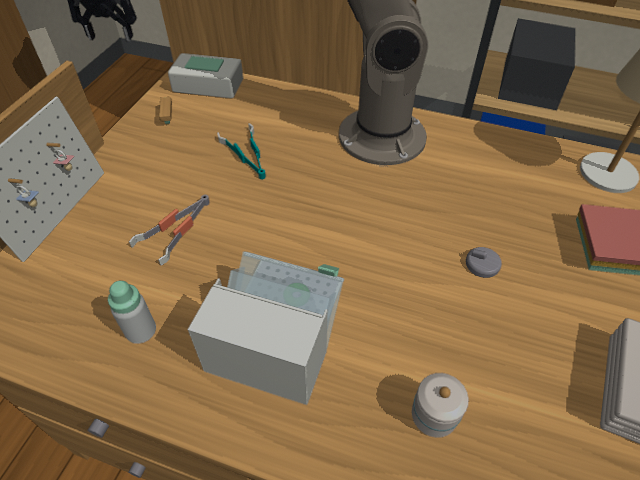

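View pics/top0.png

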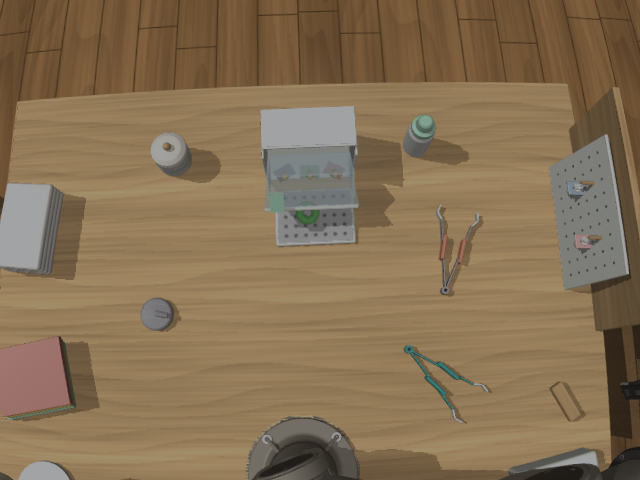

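The top view shows the caddy at about (310,150), with its bin hanging out to the lip at (312,208) and the mint tab at (277,202). The green ring is at (307,215).

There are two tong-shaped things:
- **Coral sleeves, white jaws:** bow at about (445,290), jaws at about (440,210) and (477,217). This one fits the description.
- **Teal:** about (408,350) to (470,400). This is the look-alike.

I'll confirm with a crop and measure.

```bash
python3 - <<'E'
from h import *
f=pickle.load(open("top.pkl","rb"));s=pickle.load(open("scene.pkl","rb"))
im=f["frame"];hsv=cv2.cvtColor(im,cv2.COLOR_RGB2HSV)
c=cv2.resize(cv2.cvtColor(im,cv2.COLOR_RGB2BGR)[95:305,250:500],None,fx=3,fy=2.85,interpolation=cv2.INTER_CUBIC)
c=cv2.resize(im[100:300,250:500,::-1],None,fx=3,fy=3,interpolation=cv2.INTER_CUBIC)[:600];cv2.imwrite("pics/crop.png",c)
for n,g in(("top",f),("scene",s)):
    h=cv2.cvtColor(g["frame"],cv2.COLOR_RGB2HSV)
    for nm,m in(("coral",((h[...,0]<9)|(h[...,0]>174))&(h[...,1]>110)&(h[...,2]>80)),("green",(abs(h[...,0].astype(int)-60)<15)&(h[...,1]>140)),("mint",(abs(h[...,0].astype(int)-75)<14)&(h[...,1]>50)&(h[...,1]<140))):
        k,l,st,ce=cv2.connectedComponentsWithStats(m.astype(np.uint8))
        C=cloud(g)
        for i in range(1,k):
            if st[i,4]>25:
                print(n,nm,ce[i].round(1),st[i],np.median(C[l==i],0).round(3))
C=cloud(f)
for p in[(309,128),(265,115),(352,113),(312,208),(275,200),(352,200),(310,235),(445,291),(157,314),(170,150),(420,135),(441,213),(477,219)]: print(p,C[p[1],p[0]].round(3))
E
```

```text
top coral [442.3 249.6] [440 240   6  20  48] [ 0.468 -0.329  0.027]
top coral [461.5 247.8] [458 240   8  16  55] [ 0.471 -0.374  0.025]
top mint [276.7 202.3] [270 194  14  18 140] [0.559 0.032 0.133]
top mint [434.3 372.2] [404 345  70  65 401] [ 0.199 -0.293  0.022]
scene coral [613.7 233.1] [ 581  204   59   61 2742] [0.222 0.564 0.057]
scene coral [167.8 220.4] [159 209  19  23 196] [ 0.475 -0.371  0.019]
scene coral [183.8 226.1] [173 216  20  19 183] [ 0.479 -0.327  0.022]
scene mint [204.1  63.5] [185  57  39  15 416] [-0.053 -0.543  0.076]
scene mint [603.3 259.8] [576 217  64  58 295] [0.278 0.556 0.008]
scene mint [328.3 269.9] [318 265  21  11 165] [0.576 0.038 0.137]
scene mint [123. 297.] [108 281  32  32 788] [ 0.739 -0.277  0.125]
scene mint [299.2 286.2] [289 283  20   9  86] [ 0.585 -0.014  0.08 ]
(309, 128) [ 0.716 -0.039  0.149]
(265, 115) [0.748 0.053 0.153]
(352, 113) [ 0.748 -0.131  0.149]
(312, 208) [ 0.553 -0.04   0.104]
(275, 200) [0.562 0.036 0.142]
(352, 200) [ 0.57  -0.126  0.098]
(310, 235) [ 0.515 -0.034  0.014]
(445, 291) [ 0.376 -0.329  0.02 ]
(157, 314) [0.346 0.305 0.035]
(170, 150) [0.701 0.27  0.091]
(420, 135) [ 0.706 -0.28   0.12 ]
(441, 213) [ 0.56  -0.339  0.003]
(477, 219) [ 0.539 -0.418  0.018]
```

View pics/crop.png

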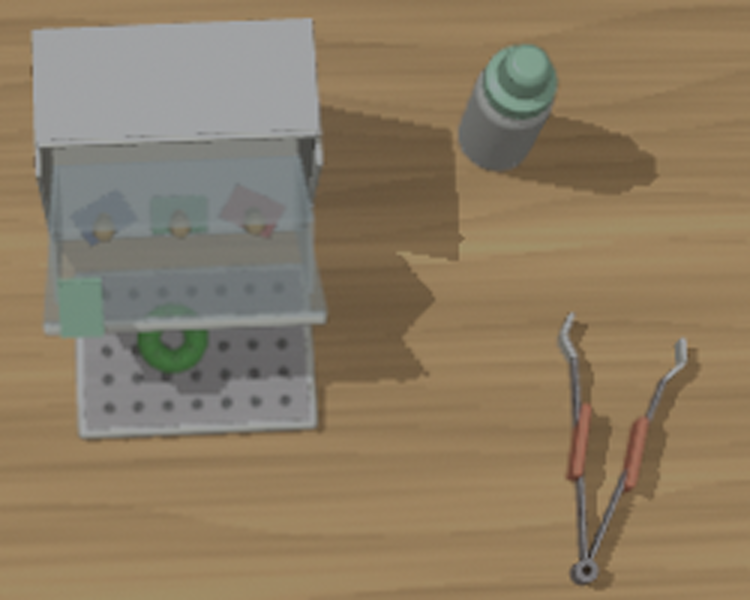

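```bash
python3 - <<'E'
from h import *
f=pickle.load(open("top.pkl","rb"))
C=cloud(f);u,v=np.meshgrid(np.arange(640),np.arange(480))
m=(C[...,2]>.14)&(C[...,2]<.16)&(u>255)&(u<362)&(v>100)&(v<160)
m=cv2.morphologyEx(m.astype(np.uint8),cv2.MORPH_OPEN,np.ones((3,3)))
k,l,st,ce=cv2.connectedComponentsWithStats(m);i=1+st[1:,4].argmax();print(st[i])
cn=cv2.findContours((l==i).astype(np.uint8),cv2.RETR_EXTERNAL,cv2.CHAIN_APPROX_NONE)[0][0].reshape(-1,2)
P=plane(f,cn,.15)[:,:2]
r=cv2.minAreaRect(np.float32(P));print("housing top",r,cv2.boxPoints(r).round(4))
# lip
m=(C[...,2]>.08)&(u>262)&(u<362)&(v>190)&(v<212)
for a,b in((264,272),(285,300),(320,335),(345,356)):
    q=C[204:210,a:b].reshape(-1,3);print("lip",a,np.median(q,0).round(3))
c=lambda x,y:(250+x/3,100+y/3)
print("tray corners",plane(f,[c(83,437),c(315,427),c(80,340),c(313,330)],.014).round(4))
bow=plane(f,[c(585,571)],.02)[0];sl=plane(f,[c(580,441),c(637,453)],.028);jt=plane(f,[c(570,318),c(683,345)],.02)
print("bow",bow.round(4),"sleeves",sl.round(4),sl.mean(0).round(4),"jaw ends",jt.round(4),jt.mean(0).round(4))
for q in(sl.mean(0),jt.mean(0)):
    d=q-bow;print(np.hypot(*d[:2]),np.degrees(np.arctan2(d[1],d[0])))
print("teether",plane(f,[c(172,340)],.023))
print("lip line",plane(f,[c(45,331),c(325,320)],.11))
E
```

```text
[ 260  106   97   43 3735]
housing top ((0.7174445390701294, -0.03603162616491318), (0.0926324874162674, 0.19988231360912323), 0.39080893993377686) [[ 0.6704  0.0636]
 [ 0.6718 -0.1363]
 [ 0.7644 -0.1357]
 [ 0.7631  0.0642]]
lip 264 [0.557 0.054 0.104]
lip 285 [0.557 0.002 0.104]
lip 320 [ 0.555 -0.071  0.105]
lip 345 [ 0.556 -0.121  0.104]
tray corners [[ 0.4932  0.0388  0.014 ]
 [ 0.4949 -0.1346  0.014 ]
 [ 0.5681  0.0394  0.014 ]
 [ 0.57   -0.137   0.014 ]]
bow [ 0.3779 -0.3292  0.02  ] sleeves [[ 0.4744 -0.3313  0.028 ]
 [ 0.4637 -0.3741  0.028 ]] [ 0.4691 -0.3527  0.028 ] jaw ends [[ 0.5717 -0.3337  0.02  ]
 [ 0.5479 -0.4204  0.02  ]] [ 0.5598 -0.377   0.02  ]
0.09413955554912366 -14.444921963730444
0.18807833122452947 -14.73905604237321
teether [[ 0.56327679 -0.02997797  0.023     ]]
lip line [[ 0.549717    0.05929686  0.11      ]
 [ 0.5510735  -0.13706116  0.11      ]]
```

Request:
drive_tool:
  rows:
    - {"offset":[0.24,-0.25,0],"rotation":[0,0,0.06],"claw":0}
    - {"offset":[0.48,-0.5,0],"rotation":[0,0,0.121],"claw":0}
    - {"offset":[0.72,-0.75,0],"rotation":[0,0,0.121],"claw":0}
    - {"offset":[0.97,-1,0],"rotation":[0,0,0.121],"claw":0}
    - {"offset":[0.97,-1,0],"rotation":[0,0,0.121],"claw":0}

```text
clock: 0.52
tcp_pos: [0.2671, -0.4734, 0.2102]
orientation: [-3.141, 0.001, 0.001]
contact_force: [1.4, -0.8, -0.0]
grip_width: 0.0254
gripper_force: 0.0
```

Request:
drive_tool:
  rows:
    - {"offset":[0.14,-0.25,0],"rotation":[0,0,0],"claw":0}
    - {"offset":[0.28,-0.5,0],"rotation":[0,0,0],"claw":0}
    - {"offset":[0.42,-0.75,0],"rotation":[0,0,0],"claw":0}
    - {"offset":[0.56,-1,0],"rotation":[0,0,0],"claw":0}
    - {"offset":[0.56,-1,0],"rotation":[0,0,0],"claw":0}

```text
clock: 0.93
tcp_pos: [0.3544, -0.3184, 0.2105]
orientation: [-3.139, -0.015, -0.002]
contact_force: [1.2, -0.3, 0.3]
grip_width: -0.0004
gripper_force: 0.0
```

Request:
drive_tool:
  rows:
    - {"offset":[0.14,-0.25,0.05],"rotation":[0,0,0],"claw":0}
    - {"offset":[0.28,-0.5,0.1],"rotation":[0,0,0],"claw":0}
    - {"offset":[0.42,-0.75,0.15],"rotation":[0,0,0],"claw":0}
    - {"offset":[0.56,-1,0.2],"rotation":[0,0,0],"claw":0}
    - {"offset":[0.56,-1,0.2],"rotation":[0,0,0],"claw":0}

```text
clock: 1.35
tcp_pos: [0.4372, -0.1687, 0.1798]
orientation: [-3.139, -0.013, -0.001]
contact_force: [0.1, -0.4, 0.7]
grip_width: -0.0001
gripper_force: 0.0
```

Request:
drive_tool:
  rows:
    - {"offset":[0.13,-0.25,0.16],"rotation":[0,0,0],"claw":0}
    - {"offset":[0.26,-0.5,0.33],"rotation":[0,0,0],"claw":0}
    - {"offset":[0.38,-0.75,0.5],"rotation":[0,0,0],"claw":0}
    - {"offset":[0.5,-0.99,0.66],"rotation":[0,0,0],"claw":0}
    - {"offset":[0.5,-0.99,0.66],"rotation":[0,0,0],"claw":0}
    - {"offset":[0.5,-0.99,0.66],"rotation":[0,0,0],"claw":0}

```text
clock: 1.85
tcp_pos: [0.5099, -0.0212, 0.0789]
orientation: [-3.138, -0.012, 0.005]
contact_force: [-0.4, 0.6, -0.6]
grip_width: -0.0001
gripper_force: 0.0
```

Request:
drive_tool:
  rows:
    - {"offset":[0.1,0,-0.02],"rotation":[0,0,0],"claw":0}
    - {"offset":[0.2,0,-0.04],"rotation":[0,0,0],"claw":0}
    - {"offset":[0.3,0,-0.08],"rotation":[0,0,0],"claw":0}
    - {"offset":[0.4,0,-0.12],"rotation":[0,0,0],"claw":0}
    - {"offset":[0.5,0,-0.16],"rotation":[0,0,0],"claw":0}
    - {"offset":[0.6,0,-0.2],"rotation":[0,0,0],"claw":0}
    - {"offset":[0.66,0,-0.22],"rotation":[0,0,0],"claw":0}
    - {"offset":[0.7,0,-0.24],"rotation":[0,0,0],"claw":0}
    - {"offset":[0.7,0,-0.24],"rotation":[0,0,0],"claw":0}

```text
clock: 2.6
tcp_pos: [0.6157, -0.0275, 0.118]
orientation: [3.142, -0.001, 0.002]
contact_force: [-0.0, -0.3, 0.2]
grip_width: 0.0001
gripper_force: 0.0
```

Request:
drive_tool:
  rows:
    - {"offset":[0.03,0,0],"rotation":[0,0,0],"claw":0}
    - {"offset":[0.05,0,0],"rotation":[0,0,0],"claw":0}
    - {"offset":[0.07,0,0],"rotation":[0,0,0],"claw":0}
    - {"offset":[0.09,0,0],"rotation":[0,0,0],"claw":0}
    - {"offset":[0.09,0,0],"rotation":[0,0,0],"claw":0}

```text
clock: 3.02
tcp_pos: [0.6286, -0.027, 0.1175]
orientation: [-3.142, 0.0, -0.0]
contact_force: [-0.1, 1.2, -0.7]
grip_width: 0.0001
gripper_force: 0.0
```

```bash
python3 - <<'E'
from h import *
f=grab_frame("scene");save(f,"s1.png")
c=cv2.resize(f["frame"][190:390,170:430,::-1],None,fx=3,fy=3,interpolation=cv2.INTER_CUBIC);cv2.imwrite("pics/s1c.png",c)
print(get_obs()["contact_force"])
E
```

```text
[-0.0217648   0.06566132  0.56298463]
```

View pics/s1c.png

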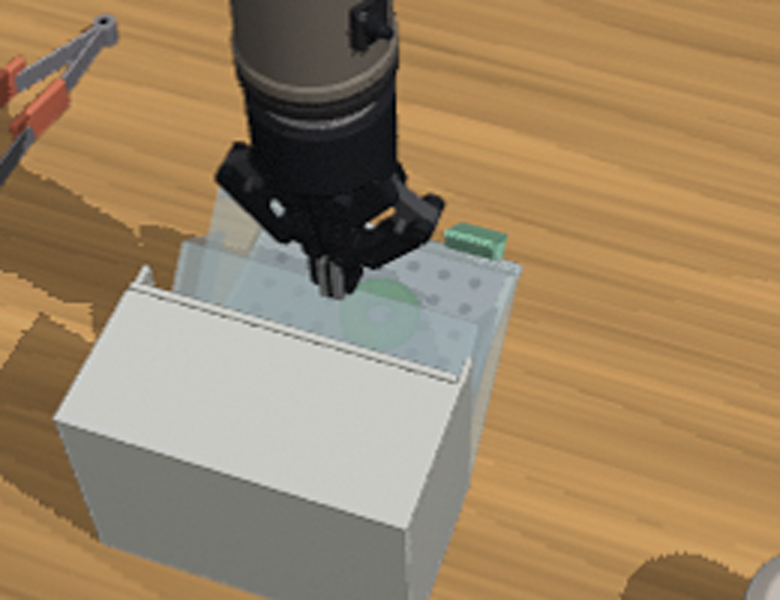

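The bin is still open, with its far panel edge at about (520,268) in the crop. The finger at (335,290) sits above or inside it, so the push passed over the lip. I'll triangulate the lip and check where the TCP projects.

```bash
python3 - <<'E'
from h import *
f=pickle.load(open("top.pkl","rb"));s=pickle.load(open("scene.pkl","rb"))
def proj(g,X): return cv2.projectPoints(np.float64([X]),cv2.Rodrigues(np.array(g["R"]))[0],np.float64(g["t"]),K(g),np.float64(g["D"]))[0].ravel().round(1)
print("tcp->scene",proj(s,get_obs()["tcp_pos"]), "expect tip", (170+333/3,190+297/3))
H=np.array([.654,-.036,.01])
for th in(.55,.65,.75,.8):
    L=lambda a,n,y:H+np.array([-a*np.sin(th)-n*np.cos(th),y,a*np.cos(th)-n*np.sin(th)])
    print(th,[ (L(.136,.012,y).round(3),proj(f,L(.136,.012,y)),proj(s,L(.136,.012,y))) for y in(.1,-.1)])
def tri(a,b):
    o1,d1=rays(f,[a]);o2,d2=rays(s,[b]);A=np.c_[d1[0],-d2[0]];k=np.linalg.lstsq(A,o2-o1,rcond=None)[0]
    return o1+d1[0]*k[0],o2+d2[0]*k[1]
print(tri((276.7,202.3),(328.3,269.9)))
C=cloud(s);print([ (p,C[p[1],p[0]].round(3)) for p in((242,257),(290,268),(340,281),(328,268),(322,274))])
C=cloud(f);print(C[198:213,310].round(3))
E
```

```text
tcp->scene [282.6 291.1] expect tip (281.0, 289.0)
0.55 [(array([0.573, 0.064, 0.12 ]), array([262.2, 198.6]), array([341.5, 279.8])), (array([ 0.573, -0.136,  0.12 ]), array([357.7, 195.5]), array([239.4, 251.2]))]
0.65 [(array([0.562, 0.064, 0.111]), array([262.6, 204.6]), array([343. , 278.1])), (array([ 0.562, -0.136,  0.111]), array([357.6, 201.5]), array([242.3, 249.9]))]
0.75 [(array([0.553, 0.064, 0.101]), array([263.1, 210.2]), array([344.4, 277.2])), (array([ 0.553, -0.136,  0.101]), array([357.5, 207.1]), array([244.9, 249.4]))]
0.8 [(array([0.548, 0.064, 0.096]), array([263.3, 212.9]), array([345., 277.])), (array([ 0.548, -0.136,  0.096]), array([357.4, 209.8]), array([246.2, 249.4]))]
(array([0.56251822, 0.03372414, 0.12337456]), array([0.56201678, 0.03558969, 0.12331643]))
[((242, 257), array([ 0.57 , -0.135,  0.099])), ((290, 268), array([ 0.566, -0.038,  0.102])), ((340, 281), array([0.564, 0.059, 0.102])), ((328, 268), array([0.57 , 0.038, 0.14 ])), ((322, 274), array([0.561, 0.023, 0.104]))]
[[ 0.581 -0.036  0.084]
 [ 0.579 -0.036  0.085]
 [ 0.575 -0.036  0.091]
 [ 0.571 -0.036  0.095]
 [ 0.569 -0.036  0.095]
 [ 0.566 -0.036  0.099]
 [ 0.562 -0.036  0.102]
 [ 0.561 -0.036  0.101]
 [ 0.556 -0.035  0.109]
 [ 0.554 -0.035  0.108]
 [ 0.554 -0.035  0.101]
 [ 0.552 -0.035  0.101]
 [ 0.572 -0.036  0.019]
 [ 0.571 -0.036  0.015]
 [ 0.57  -0.036  0.01 ]]
```

Request:
drive_tool:
  rows:
    - {"offset":[0,0,-0.2],"rotation":[0,0,0],"claw":0}
    - {"offset":[0,0,-0.28],"rotation":[0,0,0],"claw":0}
    - {"offset":[-0.25,0.05,-0.28],"rotation":[0,0,0],"claw":0}
    - {"offset":[-0.5,0.1,-0.28],"rotation":[0,0,0],"claw":0}
    - {"offset":[-0.7,0.15,-0.28],"rotation":[0,0,0],"claw":0}
    - {"offset":[-0.82,0.15,-0.28],"rotation":[0,0,0],"claw":0}
    - {"offset":[-0.82,0.15,-0.1],"rotation":[0,0,0],"claw":0}
    - {"offset":[-0.82,0.15,0.15],"rotation":[0,0,0],"claw":0}
    - {"offset":[-0.82,0.15,0.35],"rotation":[0,0,0],"claw":0}
    - {"offset":[-0.82,0.15,0.35],"rotation":[0,0,0],"claw":0}

```text
clock: 3.9
tcp_pos: [0.5014, -0.0495, 0.0609]
orientation: [-3.141, -0.0, 0.012]
contact_force: [-1.6, -0.3, -0.8]
grip_width: -0.0001
gripper_force: 0.0
```

Request:
drive_tool:
  rows:
    - {"offset":[0.1,0,0],"rotation":[0,0,0],"claw":0}
    - {"offset":[0.2,0,0],"rotation":[0,0,0],"claw":0}
    - {"offset":[0.3,0,0],"rotation":[0,0,0],"claw":0}
    - {"offset":[0.3,0,0],"rotation":[0,0,0],"claw":0}

```text
clock: 4.23
tcp_pos: [0.5519, -0.0494, 0.0669]
orientation: [3.141, -0.0, 0.001]
contact_force: [-1.0, -1.4, 1.1]
grip_width: 0.0005
gripper_force: 0.9
```

```bash
python3 - <<'E'
from h import *
f=grab_frame("scene")
c=cv2.resize(f["frame"][190:390,170:430,::-1],None,fx=3,fy=3,interpolation=cv2.INTER_CUBIC);cv2.imwrite("pics/s2c.png",c)
print(get_obs()["contact_force"],get_obs()["tcp_pos"])
E
```

```text
[ 0.31567858  0.29218374 -0.47764174] [ 0.55168089 -0.0494217   0.06679605]
```

View pics/s2c.png

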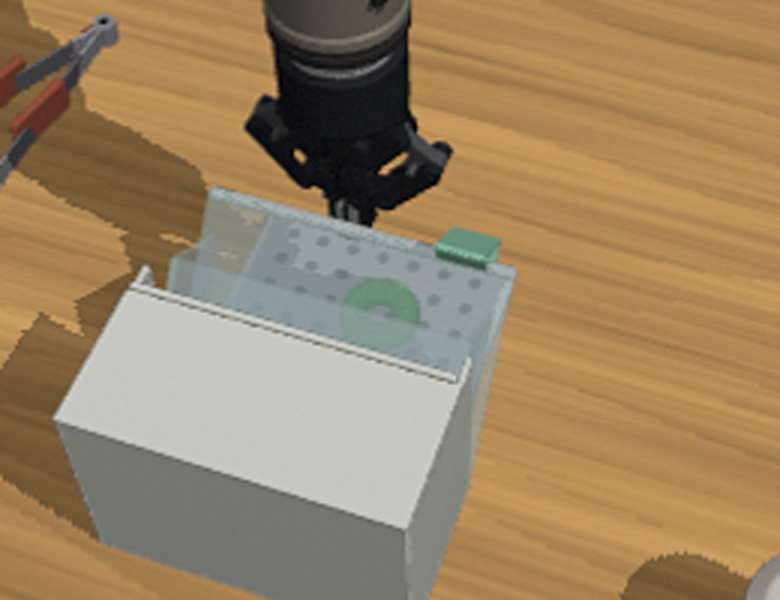

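The finger is now in front of the lip, at about (350,210) in the crop, and the bin is moving. I'll carry on pushing.

Request:
drive_tool:
  rows:
    - {"offset":[0.07,0,-0.04],"rotation":[0,0,0],"claw":0}
    - {"offset":[0.14,0,-0.09],"rotation":[0,0,0],"claw":0}
    - {"offset":[0.21,0,-0.14],"rotation":[0,0,0],"claw":0}
    - {"offset":[0.28,0,-0.19],"rotation":[0,0,0],"claw":0}
    - {"offset":[0.35,0,-0.24],"rotation":[0,0,0],"claw":0}
    - {"offset":[0.4,0,-0.28],"rotation":[0,0,0],"claw":0}
    - {"offset":[0.44,0,-0.31],"rotation":[0,0,0],"claw":0}
    - {"offset":[0.44,0,-0.31],"rotation":[0,0,0],"claw":0}

```text
clock: 4.95
tcp_pos: [0.6182, -0.0494, 0.1134]
orientation: [-3.141, 0.0, -0.006]
contact_force: [1.2, 0.4, 0.4]
grip_width: 0.0001
gripper_force: 0.0
```

Request:
drive_tool:
  rows:
    - {"offset":[0.03,0,0],"rotation":[0,0,0],"claw":0}
    - {"offset":[0.06,0,0],"rotation":[0,0,0],"claw":0}
    - {"offset":[0.06,0,0],"rotation":[0,0,0],"claw":0}

```text
clock: 5.2
tcp_pos: [0.6248, -0.0495, 0.1112]
orientation: [3.142, -0.0, -0.003]
contact_force: [-2.1, 0.4, 1.3]
grip_width: 0.0002
gripper_force: 1.1
```

Request:
drive_tool:
  rows:
    - {"offset":[0.02,0,0],"rotation":[0,0,0],"claw":0}
    - {"offset":[0.04,0,0],"rotation":[0,0,0],"claw":0}
    - {"offset":[0.04,0,0],"rotation":[0,0,0],"claw":0}

```text
clock: 5.45
tcp_pos: [0.6317, -0.0495, 0.1113]
orientation: [-3.141, 0.0, -0.0]
contact_force: [0.1, 0.3, -1.1]
grip_width: -0.0004
gripper_force: 0.0
```

Request:
drive_tool:
  rows:
    - {"offset":[0.015,0,0],"rotation":[0,0,0],"claw":0}
    - {"offset":[0.03,0,0],"rotation":[0,0,0],"claw":0}
    - {"offset":[0.03,0,0],"rotation":[0,0,0],"claw":0}

```text
clock: 5.7
tcp_pos: [0.6317, -0.0496, 0.1111]
orientation: [3.141, -0.0, -0.014]
contact_force: [-15.4, 0.8, 11.0]
grip_width: -0.0002
gripper_force: 7.3
```

It's on the stop at 15 N. I'll back off and look.

Request:
drive_tool:
  rows:
    - {"offset":[-0.1,0,0],"rotation":[0,0,0],"claw":0}
    - {"offset":[-0.4,0,0],"rotation":[0,0,0],"claw":0}
    - {"offset":[-0.7,0.1,0],"rotation":[0,0,0],"claw":0}
    - {"offset":[-0.9,0.2,-0.1],"rotation":[0,0,0],"claw":0}
    - {"offset":[-1,0.5,-0.2],"rotation":[0,0,0],"claw":0.5}
    - {"offset":[-1,0.75,-0.2],"rotation":[0,0,0],"claw":1}
    - {"offset":[-1,1,-0.2],"rotation":[0,0,0],"claw":1}
    - {"offset":[-1,1,-0.2],"rotation":[0,0,0],"claw":1}

```text
clock: 6.37
tcp_pos: [0.485, -0.2093, 0.1426]
orientation: [3.136, -0.018, 0.004]
contact_force: [0.3, -1.0, -0.2]
grip_width: 0.048
gripper_force: 0.0
```

```bash
python3 - <<'E'
from h import *
f=grab_frame("scene");t=grab_frame("top");pickle.dump(t,open("top1.pkl","wb"))
a=cv2.resize(f["frame"][230:400,180:360,::-1],None,fx=2.2,fy=2.2,interpolation=cv2.INTER_CUBIC)
b=cv2.resize(t["frame"][100:270,240:420,::-1],None,fx=2.2,fy=2.2,interpolation=cv2.INTER_CUBIC)
cv2.imwrite("pics/s3.png",np.hstack([a,b]))
C=cloud(f);h=cv2.cvtColor(f["frame"],cv2.COLOR_RGB2HSV)
m=(abs(h[...,0].astype(int)-75)<14)&(h[...,1]>50)&(h[...,1]<140);m[:,:250]=0;m[:,420:]=0
print("tab",C[m].mean(0),C[m].max(0),m.sum())
h=cv2.cvtColor(t["frame"],cv2.COLOR_RGB2HSV)
m=(abs(h[...,0].astype(int)-60)<15)&(h[...,1]>120)&(h[...,2]>40);m[:190]=0;m[:,:270]=0;m[250:]=0;m[:,360:]=0
cn=max(cv2.findContours(m.astype(np.uint8),cv2.RETR_EXTERNAL,cv2.CHAIN_APPROX_NONE)[0],key=len)
c,r=cv2.minEnclosingCircle(cn);print(c,r,m.sum(),plane(t,[c],.023),plane(t,[(c[0]+r,c[1]),(c[0]-r,c[1])],.023)[:,1])
E
```

```text
tab [0.643688   0.01330447 0.15355155] [1.09005675 0.20060005 0.86399641] 588Traceback (most recent call last):
  File "<stdin>", line 11, in <module>
ValueError: max() iterable argument is empty
```

View pics/s3.png

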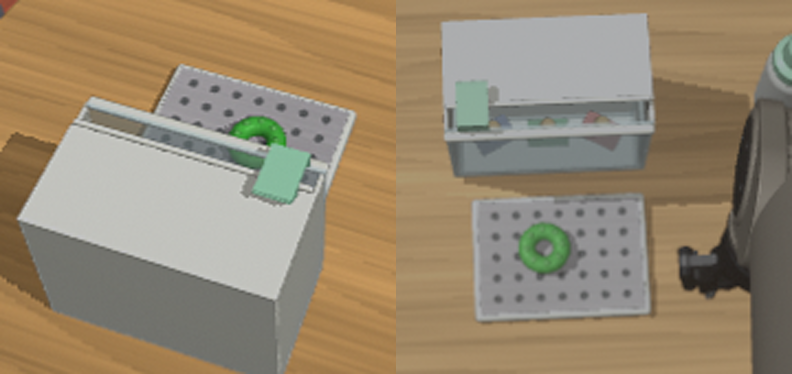

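The bin looks shut, with its tab lying flat over the rim at (280,175) and the ring fully visible at (545,248). I'll check that by numbers.

```bash
python3 - <<'E'
from h import *
t=pickle.load(open("top1.pkl","rb"));C=cloud(t)
h=cv2.cvtColor(t["frame"],cv2.COLOR_RGB2HSV)
print(h[205:222:4,308],t["frame"][205,308])
print("lip",C[157:162,300].round(3),plane(t,[(309.1,159)],.146))
print("tab",C[138:158:3,274].round(3))
m=(h[...,0]>35)&(h[...,0]<85)&(h[...,1]>90);m[:190]=0;m[:,:270]=0;m[250:]=0;m[:,360:]=0
cn=max(cv2.findContours(m.astype(np.uint8),cv2.RETR_EXTERNAL,cv2.CHAIN_APPROX_NONE)[0],key=len)
c,r=cv2.minEnclosingCircle(cn);print(c,r,m.sum(),plane(t,[c],.023),plane(t,[(c[0]+r,c[1]),(c[0]-r,c[1])],.023)[:,1])
o=get_obs();print(o["tcp_pos"],o["orientation"],o["joints"].round(3),o["contact_force"])
E
```

```text
[[ 58 107 155]
 [ 55  27 103]
 [150   2 136]
 [ 57 110 132]
 [ 57 111 138]] [ 94 155  90]
lip [[ 0.652 -0.018  0.148]
 [ 0.649 -0.018  0.149]
 [ 0.648 -0.018  0.146]
 [ 0.646 -0.018  0.145]
 [ 0.643 -0.018  0.147]] [[ 0.64743562 -0.03664392  0.146     ]]
tab [[0.69  0.035 0.163]
 [0.682 0.035 0.167]
 [0.675 0.035 0.167]
 [0.671 0.035 0.162]
 [0.665 0.035 0.16 ]
 [0.657 0.035 0.162]
 [0.651 0.036 0.161]]
(306.9561462402344, 212.30702209472656) 11.282344818115234 335 [[ 0.56569397 -0.02921007  0.023     ]] [-0.0545893  -0.00383212]
[ 0.48587775 -0.20188834  0.1417989 ] [ 3.14077914e+00 -7.75405974e-03  2.13406200e-03] [ 0.483  0.328 -0.251  1.965  0.106  0.859 -1.4  ] [-0.65215624  0.81043951  0.76131718]
```

Request:
drive_tool:
  rows:
    - {"offset":[-0.03,0.25,0.05],"rotation":[0,0,0.06],"claw":1}
    - {"offset":[-0.06,0.5,0.1],"rotation":[0,0,0.1275],"claw":1}
    - {"offset":[-0.1,0.75,0.25],"rotation":[0,0,0.1275],"claw":1}
    - {"offset":[-0.107,1,0.4],"rotation":[0,0,0.1275],"claw":1}
    - {"offset":[-0.107,1,0.54],"rotation":[0,0,0.1275],"claw":1}
    - {"offset":[-0.107,1,0.54],"rotation":[0,0,0.1275],"claw":1}
    - {"offset":[-0.107,1,0.54],"rotation":[0,0,0.1275],"claw":1}

```text
clock: 7.05
tcp_pos: [0.4698, -0.3472, 0.0594]
orientation: [-3.114, 0.397, 0.003]
contact_force: [-0.6, 0.6, 0.5]
grip_width: 0.0851
gripper_force: 0.0
```

```bash
cat >> h.py <<'E'
def need(x,y,z,psi):
    o=get_obs();R=Ro.from_rotvec(o["orientation"])
    T=Ro.from_matrix(np.array([[np.cos(psi),np.sin(psi),0],[np.sin(psi),-np.cos(psi),0],[0,0,-1]]))
    print("tcp",o["tcp_pos"].round(4),"off",(R.inv().apply(np.array([x,y,z])-o["tcp_pos"])/.15).round(4),"rot",((R.inv()*T).as_rotvec()/2).round(4),"w",o["grip_width"],o["joints"].round(2))
E
python3 -c "
from h import *
need(.4698,-.3531,.003,np.radians(-14.6))"
```

```text
tcp [ 0.4698 -0.3472  0.0594] off [0.0108 0.0388 0.3757] rot [-0.0011  0.0012  0.0007] w 0.08510090181599003 [ 0.64  0.52 -0.14  1.89  0.1   0.74 -1.38]
```

Request:
drive_tool:
  rows:
    - {"offset":[0.011,0.039,0.12],"rotation":[0,0,0],"claw":1}
    - {"offset":[0.011,0.039,0.25],"rotation":[0,0,0],"claw":1}
    - {"offset":[0.011,0.039,0.36],"rotation":[0,0,0],"claw":1}
    - {"offset":[0.011,0.039,0.37],"rotation":[0,0,0],"claw":1}
    - {"offset":[0.011,0.039,0.37],"rotation":[0,0,0],"claw":1}

```text
clock: 7.47
tcp_pos: [0.471, -0.3535, 0.0058]
orientation: [-3.116, 0.395, -0.001]
contact_force: [0.3, 0.5, -0.3]
grip_width: 0.0855
gripper_force: 0.0
```

Request:
drive_tool:
  rows:
    - {"offset":[0,0,0],"rotation":[0,0,0],"claw":0.75}
    - {"offset":[0,0,0],"rotation":[0,0,0],"claw":0.62}
    - {"offset":[0,0,0],"rotation":[0,0,0],"claw":0.57}
    - {"offset":[0,0,0],"rotation":[0,0,0],"claw":0.57}
    - {"offset":[0,0,0],"rotation":[0,0,0],"claw":0.57}
    - {"offset":[0,0,0],"rotation":[0,0,0],"claw":0.57}
    - {"offset":[0,0,0],"rotation":[0,0,0],"claw":0.57}
  force: 20

```text
clock: 8.05
tcp_pos: [0.4698, -0.3556, 0.0052]
orientation: [3.116, -0.4, 0.0]
contact_force: [-0.2, -0.2, 0.2]
grip_width: 0.0483
gripper_force: 0.0
```

Request:
drive_tool:
  rows:
    - {"offset":[0,0,0],"rotation":[0,0,0],"claw":0.54}
    - {"offset":[0,0,0],"rotation":[0,0,0],"claw":0.54}
    - {"offset":[0,0,0],"rotation":[0,0,0],"claw":0.54}
    - {"offset":[0,0,0],"rotation":[0,0,0],"claw":0.54}

```text
clock: 8.38
tcp_pos: [0.4697, -0.3556, 0.0051]
orientation: [-3.116, 0.4, 0.0]
contact_force: [0.1, 0.3, -0.2]
grip_width: 0.0461
gripper_force: 0.1
```

```bash
python3 - <<'E'
from h import *
f=grab_frame("scene")
cv2.imwrite("pics/s4.png",cv2.resize(f["frame"][170:300,90:260,::-1],None,fx=4,fy=4,interpolation=cv2.INTER_CUBIC))
need(0.4698,-.3531,.003,np.radians(-14.6))
for i in range(4):
    grab_frame("top");o=get_obs();print(o["gripper_force"],o["grip_width"])
E
```

```text
tcp [ 0.4697 -0.3556  0.0051] off [-0.0036 -0.0164  0.0138] rot [-0.      0.0001 -0.0002] w 0.04607715232078413 [ 0.64  0.6  -0.12  1.9   0.12  0.64 -1.39]
0.10538376169279218 0.04577044946352496
0.051277378806844354 0.04600515488600235
0.016344201285392046 0.04654419543425107
0.0009438496635993943 0.04618108603876906
```

View pics/s4.png

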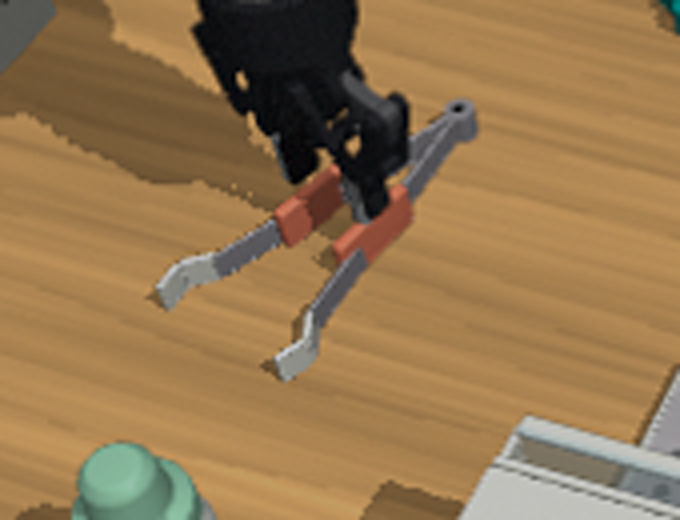

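```bash
python3 - <<'E'
from h import *
f=grab_frame("scene");t=grab_frame("top")
def proj(g,X): return cv2.projectPoints(np.float64(X),cv2.Rodrigues(np.array(g["R"]))[0],np.float64(g["t"]),K(g),np.float64(g["D"]))[0].reshape(-1,2)
o=get_obs();R=Ro.from_rotvec(o["orientation"]);p=o["tcp_pos"]
for s in(-1,1):
  for b in(0,.01,.02): print(s,b,((proj(f,[p+R.apply([0,s*.025,-b])])-[90,170])*4).round(0))
for nm,g in(("s",f),("t",t)):
    h=cv2.cvtColor(g["frame"],cv2.COLOR_RGB2HSV);m=(((h[...,0]<9)|(h[...,0]>174))&(h[...,1]>110)&(h[...,2]>60)).astype(np.uint8)
    k,l,st,ce=cv2.connectedComponentsWithStats(m);C=cloud(g)
    for i in range(1,k):
        q=C[l==i];M=np.median(q,0)
        if st[i,4]>15 and .4<M[0]<.55 and M[1]<-.25: print(nm,ce[i].round(1),st[i],M.round(3),q.min(0).round(3),q.max(0).round(3))
# predicted sleeves corners at original pose
b=np.array([.3779,-.3292,0]);a=np.radians(-14.6)
for s in(-1,1):
  for X in(67,123):
    v=np.array([X,s*(25.5+ (X-95)*.25),28])/1000
    w=b+np.array([v[0]*np.cos(a)-v[1]*np.sin(a),v[0]*np.sin(a)+v[1]*np.cos(a),v[2]]);print(s,X,((proj(f,[w])-[90,170])*4).round(0))
E
```

```text
-1 0 [[377. 237.]]
-1 0.01 [[373. 225.]]
-1 0.02 [[370. 213.]]
1 0 [[312. 200.]]
1 0.01 [[308. 188.]]
1 0.02 [[304. 176.]]
s [167.  221.2] [159 211  17  21 181] [ 0.478 -0.371  0.019] [ 0.452 -0.385  0.   ] [ 0.497 -0.333  0.076]
s [183.9 226.4] [173 216  20  19 165] [ 0.479 -0.326  0.021] [ 0.452 -0.339  0.   ] [ 0.506 -0.316  0.048]
t [441.1 254.9] [440 251   5   9  21] [ 0.457 -0.325  0.025] [ 0.226 -0.332  0.01 ] [ 0.466 -0.02   1.289]
t [460.4 253.4] [458 251   5   5  16] [ 0.458 -0.37   0.028] [ 0.454 -0.373  0.011] [ 0.467 -0.368  0.034]
-1 67 [[350. 148.]]
-1 123 [[261. 199.]]
1 67 [[399. 175.]]
1 123 [[346. 248.]]
```

The fingertips look about 15 mm above the nominal TCP at this opening, and there's no contact yet. I'll reopen slightly, go lower and recentre.

Request:
drive_tool:
  rows:
    - {"offset":[0,0,0],"rotation":[0,0,0],"claw":0.8}
    - {"offset":[0,0,0],"rotation":[0,0,0],"claw":0.8}
    - {"offset":[0,-0.015,0],"rotation":[0,0,0],"claw":0.8}
    - {"offset":[0,-0.015,0.02],"rotation":[0,0,0],"claw":0.8}
    - {"offset":[0,-0.015,0.035],"rotation":[0,0,0],"claw":0.8}
    - {"offset":[0,-0.015,0.035],"rotation":[0,0,0],"claw":0.8}
    - {"offset":[0,-0.015,0.035],"rotation":[0,0,0],"claw":0.8}

```text
clock: 9.32
tcp_pos: [0.4701, -0.3533, -0.0005]
orientation: [-3.116, 0.4, 0.001]
contact_force: [0.5, 0.2, 0.5]
grip_width: 0.0682
gripper_force: 0.0
```

Request:
drive_tool:
  rows:
    - {"offset":[0,0,0],"rotation":[0,0,0],"claw":0.6}
    - {"offset":[0,0,0],"rotation":[0,0,0],"claw":0.56}
    - {"offset":[0,0,0],"rotation":[0,0,0],"claw":0.56}
    - {"offset":[0,0,0],"rotation":[0,0,0],"claw":0.56}
    - {"offset":[0,0,0],"rotation":[0,0,0],"claw":0.56}
    - {"offset":[0,0,0],"rotation":[0,0,0],"claw":0.56}

```text
clock: 9.82
tcp_pos: [0.4707, -0.3536, 0.0002]
orientation: [3.116, -0.4, 0.001]
contact_force: [0.1, -0.0, 5.9]
grip_width: 0.0481
gripper_force: 8.3
```

Request:
drive_tool:
  rows:
    - {"offset":[0,0,0],"rotation":[0,0,0],"claw":0.52}
    - {"offset":[0,0,0],"rotation":[0,0,0],"claw":0.52}
    - {"offset":[0,0,0],"rotation":[0,0,0],"claw":0.52}
    - {"offset":[0,0,0],"rotation":[0,0,0],"claw":0.52}

```text
clock: 10.15
tcp_pos: [0.4709, -0.3539, 0.0005]
orientation: [3.115, -0.4, 0.002]
contact_force: [-0.0, 0.0, 6.7]
grip_width: 0.0446
gripper_force: 9.3
```

Request:
drive_tool:
  rows:
    - {"offset":[0,0,-0.03],"rotation":[0,0,0],"claw":0.53}
    - {"offset":[0,0,-0.1],"rotation":[0,0,0],"claw":0.53}
    - {"offset":[0,0,-0.2],"rotation":[0,0,0],"claw":0.53}
    - {"offset":[0,0,-0.3],"rotation":[0,0,0],"claw":0.53}
    - {"offset":[0,0,-0.4],"rotation":[0,0,0],"claw":0.53}
    - {"offset":[0,0,-0.5],"rotation":[0,0,0],"claw":0.53}
    - {"offset":[0,0,-0.5],"rotation":[0,0,0],"claw":0.53}
    - {"offset":[0,0,-0.5],"rotation":[0,0,0],"claw":0.53}
    - {"offset":[0,0,-0.5],"rotation":[0,0,0],"claw":0.53}

```text
clock: 10.9
tcp_pos: [0.4698, -0.3531, 0.0743]
orientation: [-3.116, 0.4, 0.001]
contact_force: [0.0, -0.2, -0.9]
grip_width: 0.0447
gripper_force: 7.5
```

```bash
python3 - <<'E'
from h import *
f=grab_frame("scene");t=grab_frame("top");pickle.dump((f,t),open("lift.pkl","wb"))
a=cv2.resize(f["frame"][150:300,80:280,::-1],None,fx=2,fy=2,interpolation=cv2.INTER_CUBIC)
b=cv2.resize(t["frame"][170:320,350:550,::-1],None,fx=2,fy=2,interpolation=cv2.INTER_CUBIC)
cv2.imwrite("pics/s5.png",np.hstack([a,b]))
need(.4797,-.0292,.08,0)
E
```

```text
tcp [ 0.4696 -0.3529  0.0738] off [-0.4795 -2.1055 -0.0392] rot [-0.0004  0.0009 -0.1276] w 0.04559344950612704 [ 0.64  0.5  -0.14  1.87  0.09  0.77 -1.37]
```

View pics/s5.png

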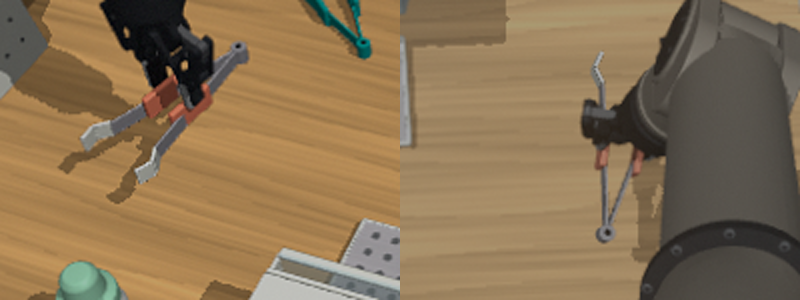

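The tongs are lifted, with the bow at (238,48) and the cups at (90,140) and (148,175) in the left crop. I'll check their level and pose in the hand.

```bash
python3 - <<'E'
from h import *
s,f=pickle.load(open("lift.pkl","rb"))
def tri(a,b):
    o1,d1=rays(f,[a]);o2,d2=rays(s,[b]);A=np.c_[d1[0],-d2[0]];k=np.linalg.lstsq(A,o2-o1,rcond=None)[0]
    P=o1+d1[0]*k[0];Q=o2+d2[0]*k[1];return (P+Q)/2,np.linalg.norm(P-Q)
p=get_obs()["tcp_pos"];a=np.radians(-14.6);R=np.array([[np.cos(a),np.sin(a),0],[-np.sin(a),np.cos(a),0],[0,0,1]])
for n,x,y in(("bow",(452.5,286),(199,174)),("cup+y end",(450,197),(150,239))):
    P,e=tri(x,y);print(n,P.round(4),e.round(4),"rel tcp in tongs axes",(R@(P-p)).round(4))
h=cv2.cvtColor(s["frame"],cv2.COLOR_RGB2HSV);C=cloud(s)
for q in((199,174),(154,232),(127,216),(153,235),(125,218)): print(q,C[q[1],q[0]].round(3),(R@(C[q[1],q[0]]-p)).round(3))
E
```

```text
bow [ 0.3784 -0.3296  0.0872] 0.0002 rel tcp in tongs axes [-0.0941 -0.0004  0.0134]
cup+y end [ 0.5747 -0.3414  0.0778] 0.0048 rel tcp in tongs axes [0.0988 0.0376 0.004 ]
(199, 174) [ 0.387 -0.323  0.097] [-0.087  0.008  0.023]
(154, 232) [ 0.566 -0.331  0.093] [0.087 0.046 0.019]
(127, 216) [ 0.539 -0.414  0.084] [ 0.083 -0.041  0.01 ]
(153, 235) [ 0.568 -0.334  0.085] [0.09  0.043 0.011]
(125, 218) [ 0.544 -0.416  0.082] [ 0.088 -0.042  0.008]
```

Request:
drive_tool:
  rows:
    - {"offset":[-0.04,-0.16,-0.02],"rotation":[0,0,-0.03],"claw":0.53}
    - {"offset":[-0.08,-0.33,-0.04],"rotation":[0,0,-0.06],"claw":0.53}
    - {"offset":[-0.12,-0.5,-0.05],"rotation":[0,0,-0.09],"claw":0.53}
    - {"offset":[-0.16,-0.67,-0.05],"rotation":[0,0,-0.1276],"claw":0.53}
    - {"offset":[-0.2,-0.84,-0.05],"rotation":[0,0,-0.1276],"claw":0.53}
    - {"offset":[-0.24,-1,-0.05],"rotation":[0,0,-0.1276],"claw":0.53}

```text
clock: 11.5
tcp_pos: [0.4727, -0.1975, 0.0815]
orientation: [-3.141, -0.001, 0.002]
contact_force: [0.2, 0.8, -1.9]
grip_width: 0.0449
gripper_force: 7.5
```

Request:
drive_tool:
  rows:
    - {"offset":[0,-0.16,0],"rotation":[0,0,0],"claw":0.53}
    - {"offset":[0,-0.33,0],"rotation":[0,0,0],"claw":0.53}
    - {"offset":[0,-0.5,0],"rotation":[0,0,0],"claw":0.53}
    - {"offset":[0,-0.67,0],"rotation":[0,0,0],"claw":0.53}
    - {"offset":[0,-0.84,0],"rotation":[0,0,0],"claw":0.53}
    - {"offset":[0,-0.96,0],"rotation":[0,0,0],"claw":0.53}
    - {"offset":[0,-0.96,0],"rotation":[0,0,0],"claw":0.53}
    - {"offset":[0,-0.96,0],"rotation":[0,0,0],"claw":0.53}

```text
clock: 12.17
tcp_pos: [0.4729, -0.0542, 0.0818]
orientation: [-3.141, -0.004, 0.002]
contact_force: [0.7, -0.6, -0.9]
grip_width: 0.0454
gripper_force: 7.5
```

```bash
python3 - <<'E'
from h import *
need(.4797,-.0292,.035,0)
t=grab_frame("top");f=grab_frame("scene");pickle.dump((f,t),open("over.pkl","wb"))
a=cv2.resize(f["frame"][180:330,200:400,::-1],None,fx=2,fy=2,interpolation=cv2.INTER_CUBIC)
b=cv2.resize(t["frame"][150:300,220:420,::-1],None,fx=2,fy=2,interpolation=cv2.INTER_CUBIC)
cv2.imwrite("pics/s6.png",np.hstack([a,b]))
E
```

```text
tcp [ 0.4729 -0.0542  0.0818] off [ 0.0461 -0.1662  0.3117] rot [-0.0001  0.0006  0.0013] w 0.04541695058084536 [ 0.23  0.35 -0.29  2.12  0.15  0.69 -1.73]
```

View pics/s6.png

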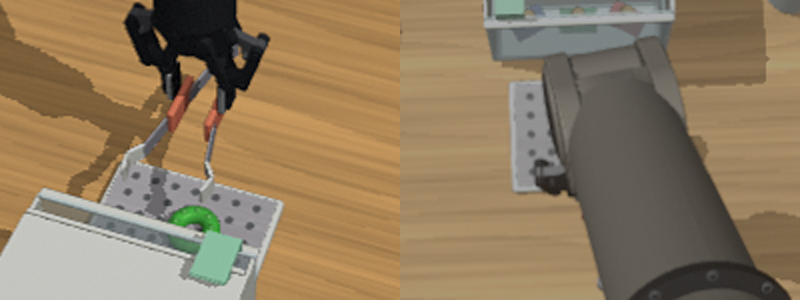

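The tongs point squarely at the tray, with the jaws at (135,160) and (205,185) and the ring at (195,220). Now I'll centre over the ring and go down.

Request:
drive_tool:
  rows:
    - {"offset":[0.02,-0.08,0],"rotation":[0,0,0],"claw":0.53}
    - {"offset":[0.046,-0.166,0],"rotation":[0,0,0],"claw":0.53}
    - {"offset":[0.046,-0.166,0],"rotation":[0,0,0],"claw":0.53}
    - {"offset":[0.046,-0.166,0.1],"rotation":[0,0,0],"claw":0.53}
    - {"offset":[0.046,-0.166,0.2],"rotation":[0,0,0],"claw":0.53}
    - {"offset":[0.046,-0.166,0.27],"rotation":[0,0,0],"claw":0.53}
    - {"offset":[0.046,-0.166,0.31],"rotation":[0,0,0],"claw":0.53}
    - {"offset":[0.046,-0.166,0.31],"rotation":[0,0,0],"claw":0.53}

```text
clock: 12.93
tcp_pos: [0.4791, -0.0312, 0.0346]
orientation: [3.141, -0.002, -0.004]
contact_force: [-0.3, -0.5, -1.1]
grip_width: 0.0453
gripper_force: 7.5
```

```bash
python3 - <<'E'
from h import *
need(.4797,-.0292,.018,0)
f=grab_frame("scene")
cv2.imwrite("pics/s7.png",cv2.resize(f["frame"][200:320,230:370,::-1],None,fx=5,fy=5,interpolation=cv2.INTER_CUBIC))
E
```

```text
tcp [ 0.4791 -0.0312  0.0346] off [ 0.0041 -0.0132  0.1104] rot [ 0.0001  0.0014 -0.0006] w 0.04528673040717778 [ 0.16  0.44 -0.27  2.13  0.2   0.6  -1.83]
```

View pics/s7.png

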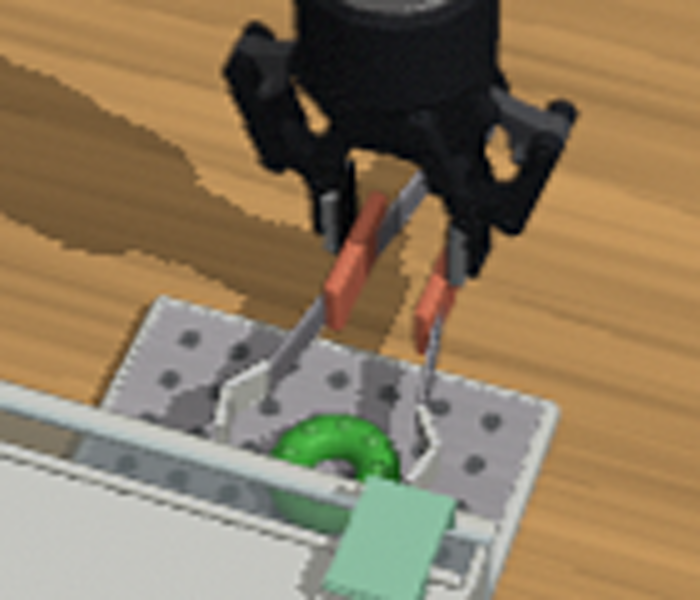

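The cups straddle the ring. The left cup is at (240,405), the right cup at (428,445) and the ring at (335,465). I'll lower.

Request:
drive_tool:
  rows:
    - {"offset":[0.004,-0.01,0.04],"rotation":[0,0,0],"claw":0.53}
    - {"offset":[0.004,-0.01,0.08],"rotation":[0,0,0],"claw":0.53}
    - {"offset":[0.004,-0.01,0.11],"rotation":[0,0,0],"claw":0.53}
    - {"offset":[0.004,-0.01,0.11],"rotation":[0,0,0],"claw":0.53}
    - {"offset":[0.004,-0.01,0.11],"rotation":[0,0,0],"claw":0.53}

```text
clock: 13.4
tcp_pos: [0.4806, -0.0288, 0.0191]
orientation: [3.142, 0.0, -0.001]
contact_force: [-0.7, 0.1, -0.8]
grip_width: 0.0453
gripper_force: 7.5
```

```bash
python3 - <<'E'
from h import *
need(.4797,-.0292,.018,0);print(get_obs()["contact_force"])
f=grab_frame("scene")
cv2.imwrite("pics/s8.png",cv2.resize(f["frame"][220:320,240:360,::-1],None,fx=5,fy=5,interpolation=cv2.INTER_CUBIC))
E
```

```text
tcp [ 0.4806 -0.0288  0.0191] off [-0.0063  0.003   0.0075] rot [0.     0.0003 0.0001] w 0.045262393749523455 [ 0.14  0.47 -0.26  2.14  0.22  0.56 -1.84]
[-0.66600823  0.12094359 -0.83673215]
```

View pics/s8.png

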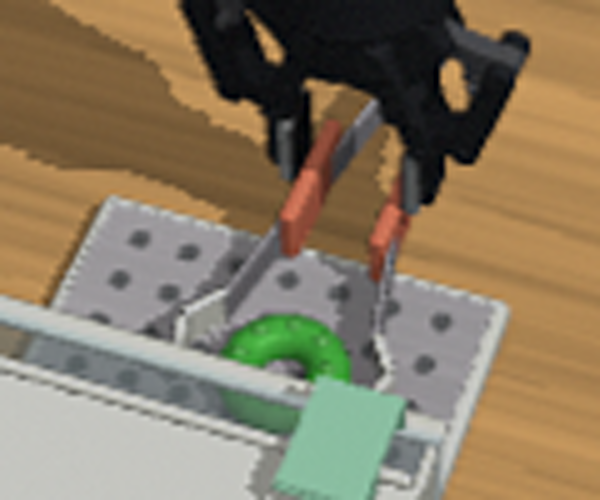

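Request:
drive_tool:
  rows:
    - {"offset":[-0.005,0.002,0.014],"rotation":[0,0,0],"claw":0.5}
    - {"offset":[-0.005,0.002,0.014],"rotation":[0,0,0],"claw":0.47}
    - {"offset":[-0.005,0.002,0.014],"rotation":[0,0,0],"claw":0.44}
    - {"offset":[-0.005,0.002,0.014],"rotation":[0,0,0],"claw":0.41}
    - {"offset":[-0.005,0.002,0.014],"rotation":[0,0,0],"claw":0.38}
    - {"offset":[-0.005,0.002,0.014],"rotation":[0,0,0],"claw":0.35}
    - {"offset":[-0.005,0.002,0.014],"rotation":[0,0,0],"claw":0.3}
    - {"offset":[-0.005,0.002,0.014],"rotation":[0,0,0],"claw":0.25}
    - {"offset":[-0.005,0.002,0.014],"rotation":[0,0,0],"claw":0.2}
    - {"offset":[-0.005,0.002,0.014],"rotation":[0,0,0],"claw":0.2}
    - {"offset":[-0.005,0.002,0.014],"rotation":[0,0,0],"claw":0.2}
    - {"offset":[-0.005,0.002,0.014],"rotation":[0,0,0],"claw":0.2}
  force: 25

```text
clock: 14.45
tcp_pos: [0.4801, -0.0291, 0.0173]
orientation: [-3.142, 0.0, -0.0]
contact_force: [-0.7, 0.4, -1.5]
grip_width: 0.0318
gripper_force: 25.3
```

Request:
drive_tool:
  rows:
    - {"offset":[0,0,-0.02],"rotation":[0,0,0],"claw":0.2}
    - {"offset":[0,0,-0.06],"rotation":[0,0,0],"claw":0.2}
    - {"offset":[0,0,-0.12],"rotation":[0,0,0],"claw":0.2}
    - {"offset":[0,0,-0.2],"rotation":[0,0,0],"claw":0.2}
    - {"offset":[0,0,-0.3],"rotation":[0,0,0],"claw":0.2}
    - {"offset":[-0.02,0,-0.4],"rotation":[0,0,0],"claw":0.2}
    - {"offset":[-0.05,0,-0.5],"rotation":[0,0,0],"claw":0.2}
    - {"offset":[-0.08,0,-0.6],"rotation":[0,0,0],"claw":0.2}
    - {"offset":[-0.1,0,-0.7],"rotation":[0,0,0],"claw":0.2}
    - {"offset":[-0.1,0,-0.78],"rotation":[0,0,0],"claw":0.2}
    - {"offset":[-0.1,0,-0.82],"rotation":[0,0,0],"claw":0.2}
    - {"offset":[-0.1,0,-0.84],"rotation":[0,0,0],"claw":0.2}
    - {"offset":[-0.1,0,-0.84],"rotation":[0,0,0],"claw":0.2}
    - {"offset":[-0.1,0,-0.84],"rotation":[0,0,0],"claw":0.2}
    - {"offset":[-0.1,0,-0.84],"rotation":[0,0,0],"claw":0.2}
    - {"offset":[-0.1,0,-0.84],"rotation":[0,0,0],"claw":0.2}
    - {"offset":[-0.1,0,-0.84],"rotation":[0,0,0],"claw":0.2}
    - {"offset":[-0.1,0,-0.84],"rotation":[0,0,0],"claw":0.2}

```text
clock: 15.95
tcp_pos: [0.4649, -0.029, 0.1428]
orientation: [-3.142, -0.0, 0.001]
contact_force: [0.2, -0.2, -0.6]
grip_width: 0.0316
gripper_force: 25.4
```

```bash
python3 - <<'E'
from h import *
for i in range(2):
    f=grab_frame("scene");h=cv2.cvtColor(f["frame"],cv2.COLOR_RGB2HSV);C=cloud(f)
    m=(h[...,0]>45)&(h[...,0]<66)&(h[...,1]>130)&(f["z_map"]>0)&(C[...,0]>.4)&(C[...,0]<.68)&(abs(C[...,1])<.15)
    k,l,st,ce=cv2.connectedComponentsWithStats(m.astype(np.uint8))
    for j in range(1,k):
        if st[j,4]>40: print("ring",ce[j].round(1),st[j,4],np.median(C[l==j],0).round(4),np.percentile(C[l==j],[5,95],axis=0).round(3))
m=(abs(h[...,0].astype(int)-75)<14)&(h[...,1]>50)&(h[...,1]<140)&(C[...,0]>.63)&(C[...,0]<.72)&(abs(C[...,1])<.15)
print("tab",np.median(C[m],0).round(3))
o=get_obs();print(o["tcp_pos"],o["grip_width"],o["gripper_force"],o["contact_force"],abs(o["qvel"]).max())
E
```

```text
ring [296.4 249. ] 484 [ 0.5582 -0.027   0.1535] [[ 0.536 -0.047  0.146]
 [ 0.577 -0.007  0.157]]
ring [296.5 248.9] 488 [ 0.558  -0.0267  0.1538] [[ 0.535 -0.047  0.147]
 [ 0.578 -0.007  0.157]]
tab [0.674 0.037 0.162]
[ 0.4649842  -0.02906147  0.14301731] 0.03158752744675146 25.411832306999713 [-0.12625387 -0.52662202 -1.5274061 ] 0.002027779879059313
```

The ring hangs still between the jaws with its centre about 0.148 m up. The tab is still down at 0.162 m, and both finger forces hold. Handing in.

```bash
python3 -c "
from bench import hand_in
print(hand_in())"
```

```text
the job is handed in; nothing more can be done
None
```

The bin is latched shut and the job handed in with the teether held still in the tong jaws about 0.148 m up; no verdict came back, the first push missed the lip and had to be redone, and I viewed 11 pictures instead of the allowed 10.

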